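# Ramekins in a row on the warming tray

### The job

Put the ramekins on to keep warm. First stand all of them on the near part of the warming tray's glass, in front of the printed band; then hold the ruler and with its long edge push them back together into one straight row inside the band, and lay the ruler back flat along the baguette board. Turn the thermostat dial to its third mark, and leave the other things where they are.

Things in the scene. Friction and masses are not known exactly. Their poses are not given: they have to be found in the camera images.
- ram0 (a point): a white fluted mini ramekin of baked custard: a straight-walled round pot 52 mm across and 30 mm high, about 120 g; this point is its centre, 15 mm above its underside, z up. Between three and five identical ramekins are there (absent ones read None).
- ram1 (a point): a white fluted mini ramekin of baked custard: a straight-walled round pot 52 mm across and 30 mm high, about 120 g; this point is its centre, 15 mm above its underside, z up. Between three and five identical ramekins are there (absent ones read None).
- ram2 (a point): a white fluted mini ramekin of baked custard: a straight-walled round pot 52 mm across and 30 mm high, about 120 g; this point is its centre, 15 mm above its underside, z up. Between three and five identical ramekins are there (absent ones read None).
- ram3 (a point): a white fluted mini ramekin of baked custard: a straight-walled round pot 52 mm across and 30 mm high, about 120 g; this point is its centre, 15 mm above its underside, z up. Between three and five identical ramekins are there (absent ones read None).
- ram4 (a point): a white fluted mini ramekin of baked custard: a straight-walled round pot 52 mm across and 30 mm high, about 120 g; this point is its centre, 15 mm above its underside, z up. Between three and five identical ramekins are there (absent ones read None).
- ruler_grip (a point): aluminium safety ruler, 260 g, lying on the board: a flat plate 300 mm long (y), 60 wide (x), 5 thick, with an upright wooden grip rib on top, 12 mm thick (x), 200 long (y), its top 42 mm above the plate's underside. This point: middle of the rib, 28 mm above the underside. The plate reaches from 15 mm behind the rib's mid-plane (-x) to 45 mm ahead of it (+x)
- ruler_edge (a point): middle of the ruler's pushing edge: the long edge farther from the rib, with graduation marks, 45 mm from the rib's mid-plane, at mid-thickness (2.5 mm above the underside); x points out of the edge away from the rib, y along the edge, z up
- band (a point): centre of the heated band on the fixed warming tray's level black glass, at the surface, 36 mm above the hob cover. The band is outlined in white, 64 mm deep (x), 300 long (y, along the row, towards the dial); x points to the tray's far side, z up. From here the tray top spans x -140 (near edge) to +70 mm, the glass y -175 to +165; then the control strip, level with it, to y +245
- dial_axis (a point): point on the dial's axis at the surface of the control strip (level with the glass); x as the band's x. The off dot lies on the strip at -x of the axis.
- dial_grip (a point): thermostat dial on the control strip: black round skirt 48 mm across, 6 high, with an upright bar handle 46 mm long (this point's x), 13 thick (y), its top 36 mm above the strip. This point: on the axis, 27 mm above the strip. A white line marks the pointer end of the bar, at this point's -x end
- dial (a joint): thermostat dial angle, rad: 0 with the pointer at the round off dot, growing clockwise seen from above, up to 3.2. Five heat marks follow the dot clockwise, 0.6 rad apart (first 0.6, second 1.2, third 1.8 ...). Light friction; it stays where it is left
- board: wooden baguette board, 110 mm wide (x) and 370 mm long (y), 16 mm thick; origin at the centre of its underside; fixed.
- jar: sealed glass jar with a swing-top clip lid, 100 mm across, 140 mm high; origin at the centre of its underside; loose, to be left alone
- toast_rack: steel wire toast rack, 170 x 84 mm, 130 mm high to its ring, its length along its x; origin at the centre of its underside; loose, to be left alone
- spoon_rest: white ceramic spoon rest shaped like a leaf, about 150 mm long with stalk (along its x), 72 wide, 15 mm high; origin at the centre of its underside; loose, to be left alone
- saucer0: lower of two stacked white saucers, 140 mm across; the stack is 35 mm high; origin at the centre of its underside; loose, to be left alone
- saucer1: upper of the two stacked saucers; origin at the centre of its underside; loose, to be left alone
- pepper_mill: dark wooden pepper mill, 54 mm across, 192 mm high; origin at the centre of its underside; loose, to be left alone
- salt_pot: white salt pot with wooden lid, 70 mm across, 70 mm high; origin at the centre of its underside; loose, to be left alone
Mind the look-alikes: they are no part of the job. What is shaped like the part that bears ram3 but pink is not meant.

How it is judged:
By the outcome, as a careful person would: the job done as asked, in the order asked, and still so for the second after the job is handed in, with the robot touching nothing.
Of ramekin0, ramekin1, ramekin2, ramekin3, ramekin4 only 3 to 5 are there at a start; the rules pass over those that are not, and their reading is None.
At some moment in a run one of ramekin0, ramekin1, ramekin2, ramekin3, ramekin4 may be knocked a few centimetres aside while the robot is not near it.
It also fails if it takes over 210 s, if anything falls off the work surface, if the arm or the gripper's body presses on something with over 40 N, if the wrist force passes 120 N, or if a joint passes its speed limit or range.

### The arm

A 6-joint arm with a two-finger parallel gripper is mounted at the origin on the work surface. World frame = base frame: x ahead of the robot, y to its left, z up, the work surface at z = 0. Lengths are in m, angles in rad, forces in N, time in s.
With the tool pointing down it reaches from about 0.275 to 0.875 m from the base axis. Payload 12.5 kg.
Tool frame: the origin (TCP) lies at the very end of the fingers, on their centre line; the grasp point (between the pads) lies 19 mm behind it; z points along the fingers, y is the line along which they close (so a half turn about z gives the same grasp; the last joint's range is limited). The gripper opens to 85 mm and grips with 20 to 120 N. Pads are 22 mm wide; open, the fingers measure 114 mm over their backs; the gripper's body (76 mm by 85 mm) begins 54 mm behind the grasp point. The pads swing forward as they close: fully open they stand 13 mm farther back than shut.
Start: joints at [-1.259, 0.351, 1.652, -0, 1.139, -0.085], TCP at [0.213, -0.507, 0.231] pointing down, gripper open.
Joint ranges: [-2.75, 2.75], [-0.79, 2.1], [0.01, 2.65], [-1.57, 4.71], [0.07, 3.14], [-2.87, 2.87]. Speed limits (rad/s): [2.22, 2.22, 2.79, 3.14, 3.14, 3.14].

### API

Orientations are given as a 3x3 rotation matrix whose columns are the frame's x, y, z axes.
In Python, from bench import manip gives the robot as it stands. Calls block until the motion is done:
- manip.move_ptp(position, orientation): joint-space move of the TCP to a pose.
- manip.move_l(position, attitude=None, max_speed=0.15): straight line of the TCP; attitude=None keeps the orientation; max_speed is the mean speed in m/s.
- manip.move_j(angles): joint-space move.
- manip.set_gripper(opening, effort=None): opening from 0.0 (shut) to 1.0 (fully open); effort is the grip in N (None keeps the last); returns when the fingers have stopped.
- manip.dwell(seconds).
- manip.inverse_kinematics(position, orientation): joint angles nearest the present ones, or None.
- manip.grab_frame(name): name is "scene" or "side" or "wrist"; returns (picture, depth): 400x640x3 uint8, red, green, blue; 400x640 float32, m along the optical axis (not along the pixel's ray), 0 where there is no reading.
- manip.get_calibration(name): a dict with "camera_matrix" (3x3 intrinsics, pixels), "k1" (the pictures are not rectified: a ray, as slopes to the right and down, at radius r is drawn at 1 + k1 r^2 times it, then the intrinsics apply), "R" (3x3) and "t" (3): a world point X has camera coordinates R X + t. Camera axes: x right, y down, z forward; pixel columns grow to the right and rows downward; lengths in m; the calibration is good to about 2 mm. A picture is of the moment at which its call begins: read the wrist's pose just before it. get_calibration takes no time and is no camera call; for the wrist camera it gives the pose at the moment of the call.
A pose or a line that the arm cannot do raises manip.Unreachable and nothing moves.
- manip.sign_off(): hands the job in; it is judged then, once.
Trained networks look in the newest picture that a camera, given by its name, has taken for a name from the list of things; names that differ only in an ending like _2 or _b are one class to them, and where a whole thing is asked for, a point or a joint stands for the part that bears it (a point fixed in the world has none). Each returns a list of dicts, best first, with "confidence" (0 to 1); they miss things now and then, are a little off and sometimes report something else, mostly with a low value. They report only what shows in the picture. A call takes as long as a camera call. They do not tell look-alikes from the thing itself.
- manip.look_for(camera, name): "at" ([x, y, z] in m, in world coordinates, good to about 4 mm: the middle of the surface that is visible of it).
Readings, each from a call of its own:
- manip.current_time(): time.
- manip.current_qpos(): joint angles.
- manip.current_joint_vel(): joint speeds.
- manip.current_joint_torque(): joint torques, N m.
- manip.current_ee_pos(): TCP position.
- manip.current_tcp_rot(): TCP orientation.
- manip.current_force(): force on the tool from outside, world axes, zero at the start.
- manip.current_ft_torque(): the same for the moment, N m.
- manip.current_grip_width(): opening from 0.0 (shut) to 1.0 (fully open).
- manip.current_grip_force(): force on a finger pad.
Only numpy, scipy, OpenCV 4.12 (cv2) and the standard library are available. Lean on these libraries where they do the work, as an engineer would, in place of code of your own. Each camera call takes 0.05 s, during which the arm holds its last target. There are 200 camera calls.

## Working session

There is one attempt and no reset: what is moved stays moved. The work goes in short steps, each a Python script; the robot and the scene stay as the last script left them, time stands still between calls to the robot, and variables do not carry over. Pictures are saved under pics/ and viewed, at most 14 in all, crops included, and the job is handed in when it is done.

```bash
mkdir -p pics; ls; python3 - <<'E'
from bench import manip
import cv2,numpy as np
for c in ("scene","side"):
    p,d=manip.grab_frame(c); cv2.imwrite(f"pics/{c}0.png",p[:,:,::-1])
    k=manip.get_calibration(c); print(c,(-k["R"].T@k["t"]).round(3),k["R"][2].round(2))
    for n in ["ram0","ruler_grip","ruler_edge","band","dial_grip","dial","board","jar","toast_rack","spoon_rest","saucer1","pepper_mill","salt_pot"]:
        try: print(n,[(np.round(r["at"],3).tolist(),round(r["confidence"],2)) for r in manip.look_for(c,n)])
        except Exception as e: print(n,repr(e))
print(manip.current_time())
E
```

```text
pics
scene [ 1.291 -0.543  0.904] [-0.63  0.4  -0.67]
ram0 [([0.44, -0.433, 0.027], 0.86), ([0.447, 0.036, 0.027], 0.84), ([0.416, -0.226, 0.026], 0.73), ([0.439, -0.084, 0.027], 0.7), ([0.336, -0.125, 0.029], 0.65), ([0.43, -0.334, 0.025], 0.57), ([0.556, -0.352, 0.025], 0.56), ([0.648, -0.021, 0.038], 0.46)]
ruler_grip [([0.424, 0.38, 0.022], 0.6)]
ruler_edge [([0.419, 0.388, 0.026], 0.83)]
band [([0.649, -0.022, 0.038], 0.59)]
dial_grip [([0.648, 0.169, 0.043], 0.69), ([0.42, 0.384, 0.024], 0.51)]
dial [([0.724, -0.365, 0.126], 0.71), ([0.648, 0.165, 0.044], 0.61), ([0.714, 0.367, 0.107], 0.26)]
board [([0.483, 0.365, 0.021], 0.81), ([0.433, -0.334, 0.024], 0.52)]
jar [([0.722, -0.365, 0.125], 0.74), ([0.648, -0.02, 0.037], 0.6), ([0.433, -0.334, 0.025], 0.33)]
toast_rack [([0.618, -0.472, 0.065], 0.87), ([0.418, -0.223, 0.027], 0.44)]
spoon_rest [([0.406, 0.166, 0.008], 0.86)]
saucer1 [([0.292, -0.285, 0.027], 0.87), ([0.342, -0.305, 0.021], 0.44)]
pepper_mill [([0.713, 0.366, 0.104], 0.69), ([0.346, -0.307, 0.022], 0.25), ([0.65, -0.023, 0.038], 0.18)]
salt_pot [([0.637, 0.324, 
[... 262 characters left out ...]
 -0.426, 0.022], 0.42), ([0.432, 0.406, 0.026], 0.41)]
ruler_grip [([0.434, 0.41, 0.026], 0.82), ([0.476, 0.433, 0.017], 0.52)]
ruler_edge [([0.433, 0.403, 0.02], 0.68), ([0.623, 0.086, 0.035], 0.66)]
band [([0.628, 0.081, 0.043], 0.73)]
dial_grip [([0.638, 0.18, 0.049], 0.62)]
dial [([0.64, 0.176, 0.046], 0.52)]
board [([0.474, 0.433, 0.02], 0.55), ([0.294, -0.306, 0.027], 0.47)]
jar [([0.69, -0.317, 0.078], 0.59)]
toast_rack [([0.595, -0.445, 0.047], 0.75)]
spoon_rest [([0.404, 0.174, 0.003], 0.95)]
saucer1 [([0.305, -0.265, 0.014], 0.61), ([0.295, -0.307, 0.028], 0.58), ([0.409, -0.208, 0.027], 0.26)]
pepper_mill [([0.696, 0.398, 0.108], 0.94)]
salt_pot [([0.618, 0.355, 0.055], 0.89)]
1.4
```

View pics/scene0.png

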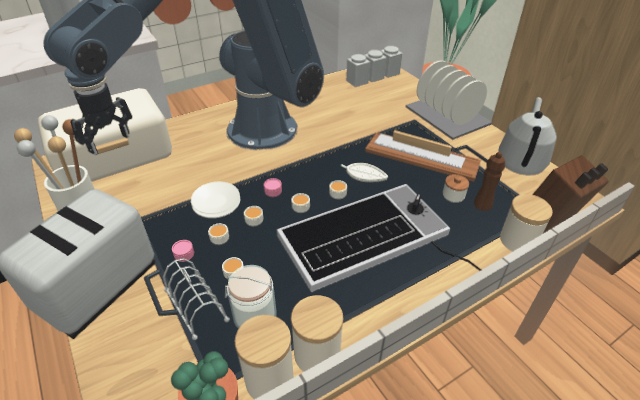

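View pics/side0.png

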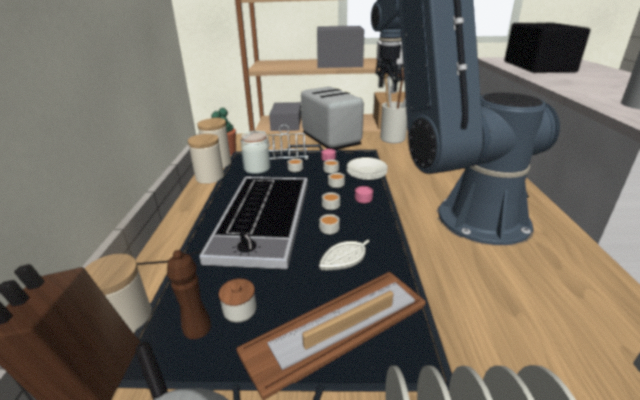

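The scene camera shows five white ramekins, at about (218,233), (253,215), (300,202), (338,188) and (232,267). The pink look-alikes are at (272,187) and (182,250). The tray is at (360,235) with the dial at (417,205), and the ruler lies on the board at (425,150).

Next I'll build a metric top view from the depth.

```bash
cat > h.py <<'E'
from bench import manip
import cv2,numpy as np
def cloud(c,save=None):
    k=manip.get_calibration(c); p,d=manip.grab_frame(c)
    if save: cv2.imwrite(save,p[:,:,::-1])
    v,u=np.mgrid[0:400,0:640].astype(float)
    n=cv2.undistortPoints(np.c_[u.ravel(),v.ravel()][:,None],k["camera_matrix"],np.array([k["k1"],0,0,0,0.]))[:,0]
    z=d.ravel(); m=z>0
    X=(np.c_[n,np.ones(len(n))]*z[:,None]-k["t"])@k["R"]
    return X[m],p.reshape(-1,3)[m]
def down(yaw):  # tool z down, tool y at world angle yaw
    c,s=np.cos(yaw),np.sin(yaw); y=np.array([c,s,0]); z=np.array([0,0,-1.]); return np.c_[np.cross(y,z),y,z]
def ortho(X,C,f,x0=.2,x1=.85,y0=-.55,y1=.55,s=700):
    im=np.zeros((int((x1-x0)*s),int((y1-y0)*s),3),np.uint8)
    o=np.argsort(X[:,2]); X=X[o];C=C[o]
    i=((x1-X[:,0])*s).astype(int); j=((y1-X[:,1])*s).astype(int)
    m=(i>=0)&(j>=0)&(i<im.shape[0])&(j<im.shape[1])&(X[:,2]<.3)
    im[i[m],j[m]]=C[m][:,::-1]; cv2.imwrite(f,cv2.dilate(im,np.ones((2,2))))
def rect(X,lo,hi):
    m=((X>lo)&(X<hi)).all(1); r=cv2.minAreaRect(X[m,:2].astype(np.float32)*1000); return r,np.median(X[m,2]),m.sum()
E
python3 - <<'E'
from h import *
# overview from above
P=[]
for x,y in ((.50,.05),(.45,.3),(.43,-.22)):
    manip.move_ptp([x,y,.42],down(np.pi/2)); k=manip.get_calibration("wrist"); print((-k["R"].T@k["t"]).round(3),k["R"][2].round(2),manip.current_time())
    X,C=cloud("wrist",f"pics/w{y}.png"); P.append((X,C))
    for n in ["ram0","band","dial_grip","ruler_grip","ruler_edge"]: print(n,[(np.round(r["at"],3).tolist(),round(r["confidence"],2)) for r in manip.look_for("wrist",n)])
X=np.vstack([p[0] for p in P]);C=np.vstack([p[1] for p in P])
np.savez("c.npz",X=X,C=C); ortho(X,C,"pics/ortho.png")
print(rect(X,(.35,-.3,.03),(.85,.3,.042)))
print(rect(X,(.3,.25,.013),(.6,.6,.0185)), rect(X,(.3,.25,.0185),(.6,.6,.024)), rect(X,(.3,.25,.045),(.6,.6,.065)))
print(rect(X,(.58,.1,.055),(.72,.25,.08)))
E
```

```text
[0.426 0.049 0.562] [ 0.29 -0.   -0.96] 3.7333
ram0 [([0.43, -0.082, 0.027], 0.95), ([0.556, -0.34, 0.03], 0.9), ([0.435, 0.041, 0.024], 0.89), ([0.33, -0.121, 0.023], 0.88), ([0.422, -0.324, 0.03], 0.85), ([0.411, -0.219, 0.028], 0.73), ([0.431, -0.431, 0.027], 0.73), ([0.4, 0.372, 0.023], 0.31)]
band [([0.613, 0.009, 0.032], 0.58), ([0.399, 0.372, 0.027], 0.42), ([0.603, -0.455, 0.044], 0.22)]
dial_grip [([0.634, 0.166, 0.05], 0.75), ([0.43, -0.083, 0.025], 0.24)]
ruler_grip []
ruler_edge [([0.399, 0.37, 0.022], 0.81), ([0.554, -0.339, 0.03], 0.47), ([0.406, 0.168, 0.005], 0.31)]
[0.377 0.299 0.562] [ 0.29 -0.   -0.96] 5.0333
ram0 [([0.433, 0.045, 0.024], 0.96), ([0.429, -0.078, 0.025], 0.88), ([0.409, -0.215, 0.026], 0.77), ([0.326, -0.118, 0.024], 0.64)]
band [([0.606, -0.008, 0.035], 0.67)]
dial_grip [([0.633, 0.168, 0.041], 0.7)]
ruler_grip [([0.399, 0.376, 0.018], 0.7)]
ruler_edge [([0.403, 0.167, 0.006], 0.73), ([0.401, 0.373, 0.024], 0.6)]
[ 0.357 -0.22   0.562] [ 0.29  0.   -0.96] 7.2167
ram0 [([0.424, -0.329, 0.03], 0.88), ([0.411, -0.225, 0.03], 0.85), ([0.434, 0.036, 0.0
[... 339 characters left out ...]
.6495361328125), 0.03905394673347473), np.float64(0.036111019162927686), np.int64(62298))
(((449.9871520996094, 424.95770263671875), (349.9284973144531, 299.8968200683594), 89.9871597290039), np.float64(0.015437481512655898), np.int64(19426)) (((449.8504333496094, 435.61224365234375), (299.7813415527344, 328.643798828125), 0.022739587351679802), np.float64(0.02062570334466736), np.int64(10192)) (((460.0597839355469, 459.3895263671875), (283.74212646484375, 283.4081115722656), 89.27886199951172), np.float64(0.05655513184575019), np.int64(3352))
(((638.2376098632812, 169.15956115722656), (15.07868766784668, 47.16790771484375), 33.71271514892578), np.float64(0.07029913008680687), np.int64(807))
```

View pics/ortho.png

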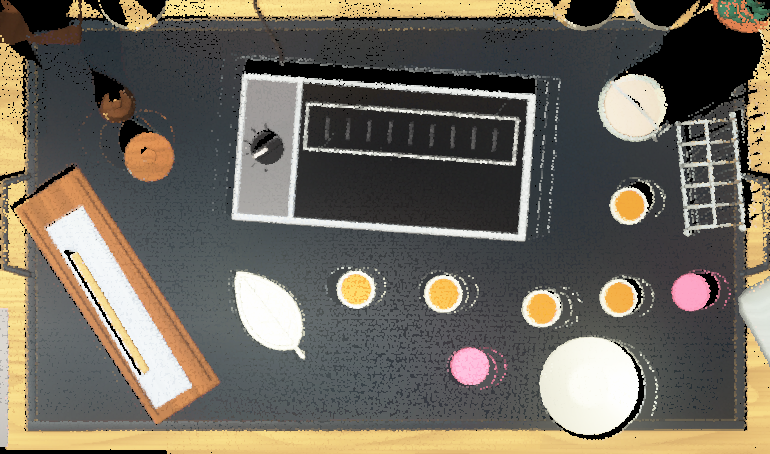

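```bash
cat >> h.py <<'E'
def ring(X,g,r=.04,zlo=.026,zhi=.034):
    m=(np.hypot(X[:,0]-g[0],X[:,1]-g[1])<r)&(X[:,2]>zlo)&(X[:,2]<zhi)
    (c,rad)=cv2.minEnclosingCircle(X[m,:2].astype(np.float32)*1000); return np.array(c)/1000,rad,int(m.sum())
E
python3 - <<'E'
from h import *
D=np.load("c.npz");X=D["X"];C=D["C"]
def rot(a,P): return P@np.array([[np.cos(a),-np.sin(a)],[np.sin(a),np.cos(a)]]) # coordinates in frame at yaw a
# tray
m=((X>(.45,-.28,.033))&(X<(.79,.26,.039))).all(1)
g=np.zeros((900,1200),np.uint8); P=X[m,:2]; g[((P[:,0]-.4)*1000).astype(int),((P[:,1]+.5)*1000).astype(int)]=255
g=cv2.morphologyEx(g,cv2.MORPH_CLOSE,np.ones((7,7)))
g=cv2.morphologyEx(g,cv2.MORPH_OPEN,np.ones((9,9)))
cs=max(cv2.findContours(g,0,2)[0],key=cv2.contourArea); r=cv2.minAreaRect(cs)
print("tray rect (y,x mm)",np.array(r[0])+(-500,400),r[1],r[2])
# band white lines
def lines(m):
    g[:]=0; P=X[m,:2]; g[((P[:,0]-.4)*1000).astype(int),((P[:,1]+.5)*1000).astype(int)]=255
    gg=cv2.morphologyEx(g,cv2.MORPH_CLOSE,np.ones((5,5)))
    for c in cv2.findContours(gg,0,2)[0]:
        r=cv2.minAreaRect(c)
        if min(r[1])>30: print("band?",np.array(r[0])+(-500,400),r[1],r[2])
mb=((X>(.58,-.2,.03))&(X<(.75,.125,.042))).all(1)&(C.min(1)>130)
lines(mb)
# ruler rib and board, plate
print("rib",rect(X,(.31,.32,.053),(.52,.47,.063)))
mp=((X>(.27,.24,.0185)&1 if False else (X>(.27,.24,.018)))&(X<(.56,.5,.025))).all(1)&(C.min(1)>150)
print("plate",cv2.minAreaRect(X[mp,:2].astype(np.float32)*1000),mp.sum(),np.median(X[mp,2]))
for q in ((.43,-.328),(.412,-.221),(.431,-.082),(.437,.04),(.555,-.345)): print("ram",ring(X,q))
print("dial",rect(X,(.60,.13,.062),(.68,.21,.08)), manip.current_qpos().round(2))
for y in (0,np.pi): print([np.round(q,2).tolist() if (q:=manip.inverse_kinematics([*p,.1],down(y+o))) is not None else None for p,o in (((.43,-.33),0),((.555,-.345),0),((.58,.08),0),((.58,-.15),0),((.42,.38),-1.02),((.58,-.03),0),((.64,.17),.6),((.64,.17),-.3))])
E
```

```text
tray rect (y,x mm) [  1.5 626. ] (420.68890380859375, 210.7161865234375) 4.159642219543457
band? [-30.89770508 723.74664307] (85.50238800048828, 329.6707763671875) 79.99201965332031
band? [-37.25976562 659.18841553] (306.3815002441406, 69.77521514892578) 4.148903846740723
rib (((403.64764404296875, 393.0879211425781), (199.05697631835938, 13.397403717041016), 31.440017700195312), np.float64(0.05715041107226731), np.int64(2046))
plate ((411.87261962890625, 380.5196228027344), (300.8685302734375, 61.75148010253906), 31.318565368652344) 11042 0.02061014415219628
ram (array([ 0.42524677, -0.33270905]), 26.648483276367188, 1077)
ram (array([ 0.40911124, -0.22254979]), 26.965389251708984, 1676)
ram (array([ 0.43086298, -0.08269404]), 26.64875602722168, 1603)
ram (array([0.4366535 , 0.04242644]), 26.498199462890625, 1521)
ram (array([ 0.55711639, -0.34785355]), 26.61988639831543, 946)
dial (((638.1749267578125, 169.25347900390625), (15.07868766784668, 46.94207000732422), 33.71271514892578), np.float64(0.07084067343159381), np.int64(660)) [-0.57  0.09  1.52  0.    1.53 -2.14]
[[-0.74, 0.51, 1.78, -0.0, 0.85, -0.74], [-0.63, 0.68, 1.47, -0.0, 1.0, -0.63], [0.06, 0.57, 1.66, -0.0, 0.9, 0.06], [-0.33, 0.6, 1.63, -0.0, 0.92, -0.33], [0.65, 0.55, 1.72, -0.0, 0.88, 1.67], [-0.13, 0.57, 1.68, -0.0, 0.9, -0.13], [0.19, 0.69, 1.44, -0.0, 1.01, -0.41], [0.19, 0.69, 1.44, -0.0, 1.01, 0.49]]
[[-0.74, 0.51, 1.78, -0.0, 0.85, 2.4], [-0.63, 0.68, 1.47, -0.0, 1.0, 2.51], None, [-0.33, 0.6, 1.63, -0.0, 0.92, 2.81], [0.65, 0.55, 1.72, -0.0, 0.88, -1.47], None, [0.19, 0.69, 1.44, -0.0, 1.01, 2.73], [0.19, 0.69, 1.44, -0.0, 1.01, -2.65]]
```

```bash
cat >> h.py <<'E'
A=np.radians(-4.15); B=np.array([.659,-.0365]); GL=.036
xh=np.array([np.cos(A),np.sin(A)]); yh=np.array([-np.sin(A),np.cos(A)])
def tray(x,y): return B+x*xh+y*yh
def pick_place(g,slot,xs=-.078):
    manip.set_gripper(.85); manip.move_ptp([*g,.13],down(A))
    X,C=cloud("wrist"); c,r,n=ring(X,g); print("seen",c.round(4),round(r,1),n,end=" ")
    if n<200 or not 24<r<29: raise SystemExit("ramekin not where expected")
    manip.move_ptp([*c,.07],down(A)); manip.move_l([*c,.003],max_speed=.12)
    manip.set_gripper(.3,30); w=manip.current_grip_width()
    manip.move_l([*c,.12],max_speed=.25)
    t=tray(xs,slot); manip.move_ptp([*t,.12],down(A)); manip.move_l([*t,.003+GL+.001],max_speed=.12)
    w2=manip.current_grip_width(); manip.set_gripper(.8); manip.move_l([*t,.13],max_speed=.25)
    print("grip",round(w,3),round(w2,3),"F",manip.current_force().round(1),"t",manip.current_time())
E
python3 - <<'E'
from h import *
pick_place((.4367,.0424),.114)
X,C=cloud("wrist","pics/p1.png"); print(ring(X,tray(-.078,.114),zlo=.062,zhi=.072),tray(-.078,.114))
E
```

```text
seen [0.4375 0.0418] 26.0 2225 grip 0.599 0.6 F [ 0.2  0.3 -0.2] t 14.0667
(array([0.58919958, 0.0825884 ]), 26.221837997436523, 2893) [0.58945445 0.08284579]
```

View pics/p1.png

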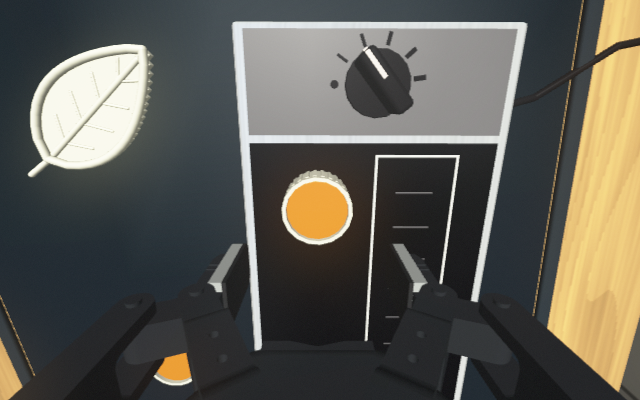

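The first ramekin stands at its slot, at (317,210), in front of the band. The dial's dot is at (334,84) and its pointer lies between the first and second marks, so the third mark is the one at (390,38).

Now the other four.

```bash
python3 - <<'E'
from h import *
for g,s in (((.4309,-.0827),.057),((.4091,-.2225),0),((.4252,-.3327),-.057),((.5571,-.3479),-.114)): pick_place(g,s)
manip.move_ptp([*tray(-.05,-.02),.36],down(np.pi/2+A))
X,C=cloud("wrist","pics/p2.png")
for s in (.114,.057,0,-.057,-.114):
    c,r,n=ring(X,tray(-.078,s),zlo=.062,zhi=.072); print(((c-B)@xh).round(4),((c-B)@yh).round(4),round(r,1),n)
print([(np.round(r["at"],3).tolist(),round(r["confidence"],2)) for r in manip.look_for("wrist","ram0")],manip.current_time())
E
```

```text
seen [ 0.4311 -0.0834] 26.0 2185 grip 0.597 0.601 F [-0.2 -0.1  0.3] t 19.725
seen [ 0.4097 -0.2235] 26.1 2148 grip 0.598 0.598 F [-0.6 -0.  -0.3] t 25.8083
seen [ 0.4251 -0.3341] 26.0 2201 grip 0.599 0.597 F [-0.4 -0.7 -0.1] t 32.1167
seen [ 0.5574 -0.349 ] 26.2 2232 grip 0.602 0.598 F [-0.1  1.2 -1.4] t 37.875
-0.0784 0.1067 32.8 884
-0.0785 0.0571 39.9 937
-0.0781 -0.0001 39.8 929
-0.0779 -0.057 39.9 910
-0.0783 -0.1064 32.6 843
[([0.572, -0.144, 0.066], 0.87), ([0.58, -0.029, 0.065], 0.85), ([0.584, 0.078, 0.061], 0.77), ([0.435, -0.431, 0.026], 0.74), ([0.575, -0.084, 0.064], 0.71), ([0.635, 0.009, 0.04], 0.58), ([0.585, 0.025, 0.061], 0.55)] 39.2417
```

View pics/p2.png

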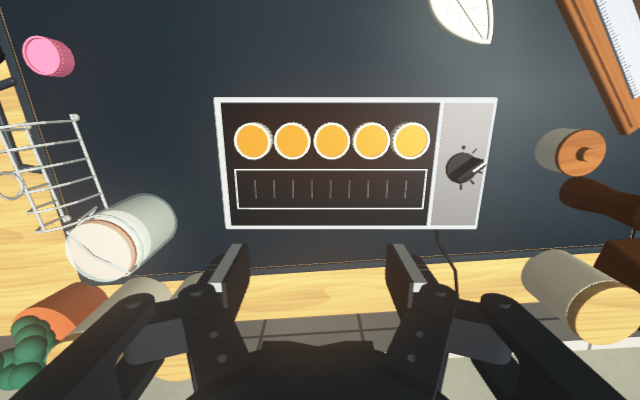

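All five stand in a row at (252–410,140), in front of the band outline. Now the ruler.

```bash
python3 - <<'E'
from h import *
Y=np.radians(-58.6); g=np.array([.4036,.3931])
manip.set_gripper(.5); manip.move_ptp([*g,.16],down(Y))
X,C=cloud("wrist"); r=rect(X,(.30,.30,.053),(.52,.49,.063)); print("rib",r)
mp=((X>(.27,.24,.018))&(X<(.56,.5,.025))).all(1)&(C.min(1)>150); print("plate",cv2.minAreaRect(X[mp,:2].astype(np.float32)*1000))
manip.move_l([*g,.026],max_speed=.12); manip.set_gripper(0,90); print("grip",manip.current_grip_width(),manip.current_grip_force(),manip.current_ee_pos())
manip.move_l([*g,.14],max_speed=.15); print("F",manip.current_force().round(2),manip.current_ft_torque().round(2))
manip.move_ptp([*tray(-.162,0),.14],down(A))
X,C=cloud("wrist","pics/r1.png"); cl,_=cloud("side","pics/r1s.png")
L=np.c_[(X[:,:2]-B)@xh,(X[:,:2]-B)@yh,X[:,2]]
m=((L>(-.16,-.2,.115))&(L<(-.09,.2,.145))).all(1)
print(m.sum(),L[m].min(0).round(4),L[m].max(0).round(4))
for lo in np.arange(-.15,.15,.05):
    k=m&(L[:,1]>lo)&(L[:,1]<lo+.05)
    if k.sum()>20: print(round(lo,2),k.sum(),np.median(L[k,2]).round(4),np.percentile(L[k,0],[1,99]).round(4))
print(manip.current_time())
E
```

```text
rib (((404.3459167480469, 393.01153564453125), (198.36981201171875, 11.990106582641602), 31.29500961303711), np.float64(0.057300088888504526), np.int64(3177))
plate ((412.18853759765625, 380.0704650878906), (300.269775390625, 60.22930908203125), 31.39297103881836)
grip 0.12765580031010423 88.43925833702087 [0.40383281 0.3933448  0.0266693 ]
F [-0.75 -0.38 -3.6 ] [ 0.02  0.03 -0.02]
20871 [-0.16   -0.0634  0.1308] [-0.117   0.1177  0.145 ]
-0.1 102 0.1338 [-0.1542 -0.1511]
-0.05 1385 0.1338 [-0.1532 -0.1175]
0.0 6477 0.1338 [-0.1541 -0.1177]
0.05 8825 0.1337 [-0.1543 -0.1178]
0.1 4082 0.1337 [-0.1591 -0.1179]
46.725
```

View pics/r1.png

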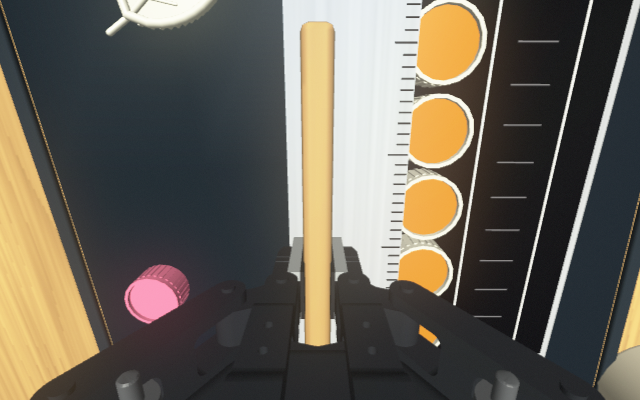

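The ruler hangs level and parallel behind the row: its edge is at column ~400 and the ramekins are to the right of it. Before lowering and pushing I'll check that no ramekin has been knocked.

```bash
python3 - <<'E'
from h import *
def rams(tag,ys=(.114,.057,0,-.057,-.114)):
    X,C=cloud("scene",f"pics/{tag}.png"); L=np.c_[(X[:,:2]-B)@xh,(X[:,:2]-B)@yh,X[:,2]]
    m=((L>(-.125,-.17,.058))&(L<(.06,.17,.074))).all(1)&(C[:,0]>150)&(C[:,2]<120) # custard
    g=np.zeros((250,400),np.uint8); g[((L[m,0]+.15)*1000).astype(int),((L[m,1]+.2)*1000).astype(int)]=255
    g=cv2.morphologyEx(g,cv2.MORPH_CLOSE,np.ones((5,5)))
    n,_,s,c=cv2.connectedComponentsWithStats(g); print(tag,[((c[i,1]-150).round(1),(c[i,0]-200).round(1),s[i,4]) for i in range(1,n) if s[i,4]>200])
rams("s1")
manip.move_l([*tray(-.162,0),.06],max_speed=.12); print(manip.current_force().round(1))
manip.move_l([*tray(-.162,0),.049],max_speed=.03); print("down",manip.current_force().round(1))
rams("s2")
manip.move_l([*tray(-.11,0),.049],max_speed=.04); print("mid",manip.current_force().round(1),manip.current_ft_torque().round(2))
rams("s3")
E
```

```text
s1 [(np.float64(-80.4), np.float64(-114.1), np.int32(1021)), (np.float64(-80.2), np.float64(113.6), np.int32(815)), (np.float64(-80.5), np.float64(58.2), np.int32(763)), (np.float64(-80.9), np.float64(-58.0), np.int32(864)), (np.float64(-81.0), np.float64(-0.6), np.int32(946))]
[ 0.7 -0.1 -2.6]
down [-0.9 -0.6 -2.4]
s2 [(np.float64(-79.4), np.float64(112.5), np.int32(763)), (np.float64(-80.1), np.float64(-113.8), np.int32(989)), (np.float64(-79.0), np.float64(-58.2), np.int32(972)), (np.float64(-78.9), np.float64(-0.8), np.int32(948)), (np.float64(-80.8), np.float64(55.5), np.int32(886))]
mid [-2.1  1.  -3.6] [ 0.02  0.5  -0.02]
s3 [(np.float64(-42.4), np.float64(-114.8), np.int32(1035)), (np.float64(-40.3), np.float64(-0.3), np.int32(966)), (np.float64(-41.8), np.float64(58.0), np.int32(945)), (np.float64(-41.4), np.float64(-58.1), np.int32(994)), (np.float64(-40.1), np.float64(113.9), np.int32(759))]
```

View pics/s3.png

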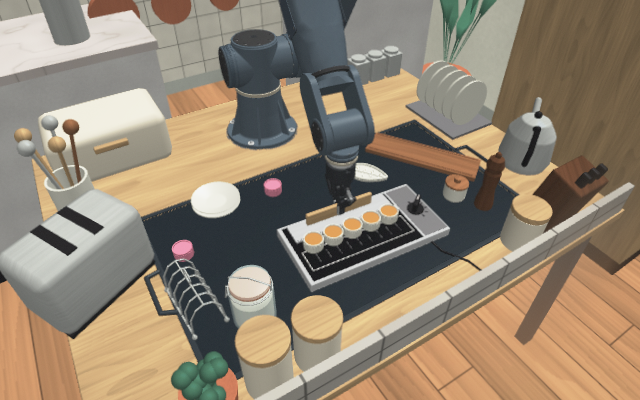

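The ruler's edge at (345,215) is pushing all five together at (315–390,228), straight and evenly spaced. I'll finish the push, retreat and return the ruler.

```bash
python3 - <<'E'
from h import *
manip.move_l([*tray(-.0705,0),.049],max_speed=.03); print("end",manip.current_force().round(1)); manip.dwell(.3)
manip.move_l([*tray(-.13,0),.049],max_speed=.05); manip.move_l([*tray(-.15,0),.14],max_speed=.15)
X,C=cloud("wrist","pics/e1.png")
Y=np.radians(-58.6); g=np.array([.4038,.3932])
manip.move_ptp([*g,.14],down(Y)); manip.move_l([*g,.05],max_speed=.15); manip.move_l([*g,.0268],max_speed=.03)
print("laid",manip.current_force().round(1),manip.current_ft_torque().round(2),manip.current_ee_pos())
manip.set_gripper(.4); manip.move_l([*g,.16],max_speed=.2)
X,C=cloud("wrist"); mp=((X>(.27,.24,.018))&(X<(.56,.5,.025))).all(1)&(C.min(1)>150); print("plate",cv2.minAreaRect(X[mp,:2].astype(np.float32)*1000),np.median(X[mp,2]))
manip.move_ptp([*tray(-.06,0),.36],down(A))
X,C=cloud("wrist","pics/e2.png")
L=np.c_[(X[:,:2]-B)@xh,(X[:,:2]-B)@yh,X[:,2]]
m=((L>(-.125,-.17,.058))&(L<(.06,.17,.074))).all(1)&(C[:,0]>150)&(C[:,2]<120)
g=np.zeros((250,400),np.uint8); g[((L[m,0]+.15)*1000).astype(int),((L[m,1]+.2)*1000).astype(int)]=255
g=cv2.morphologyEx(g,cv2.MORPH_CLOSE,np.ones((5,5)))
n,_,s,c=cv2.connectedComponentsWithStats(g); print([((c[i]-(200,150)).round(1),s[i,4]) for i in range(1,n) if s[i,4]>200],manip.current_time())
r=rect(X,(.60,.13,.062),(.68,.21,.08)); print(r)
E
```

```text
end [-1.9  0.4 -3.1]
laid [ 0.1 -0.5 -2.5] [ 0.   -0.01 -0.02] [0.403851   0.39324383 0.0267471 ]
plate ((412.0997619628906, 379.7977600097656), (301.2676086425781, 60.10258483886719), 31.464500427246094) 0.020616330944930945
[(array([-112.4,   -0.7]), np.int32(1215)), (array([-58.3,  -0.1]), np.int32(1469)), (array([-0.9, -0.1]), np.int32(1492)), (array([56.1, -0.2]), np.int32(1490)), (array([113.3,   0. ]), np.int32(1524))] 59.975
(((644.849365234375, 160.88589477539062), (12.83026123046875, 28.077733993530273), 35.49936294555664), np.float64(0.07098232837500758), np.int64(238))
```

View pics/e2.png

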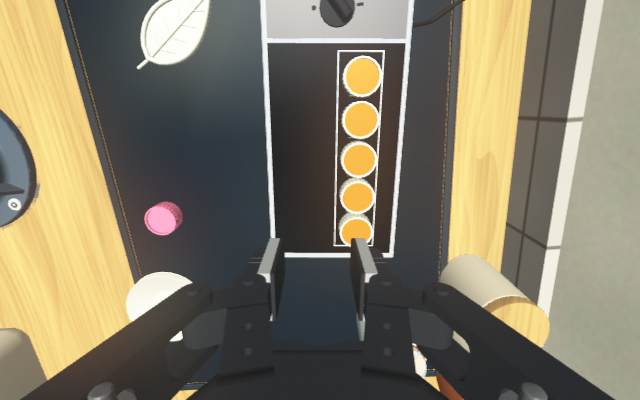

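The row is centred in the band to within 1 mm, and the ruler is back at its original pose. Now the dial.

```bash
python3 - <<'E'
from h import *
g=np.array([.6382,.1692]); b0=np.radians(33.7)
manip.move_ptp([*g,.15],down(b0))
X,C=cloud("wrist"); r=rect(X,(.605,.135,.0665),(.675,.205,.08)); print(r)
c=np.array(r[0][0:2])
if np.linalg.norm(c/1000-g)<.003 and r[2]>300: g=c/1000
manip.move_l([*g,.046],max_speed=.12); manip.set_gripper(0,25); print("grip",manip.current_grip_width(),manip.current_force().round(1))
bf=A+np.pi/2-1.8  # bar direction pi+A-1.8, tool y perpendicular
for t in np.linspace(b0,bf,4)[1:]:
    manip.move_l([*g,.046],down(t),max_speed=.02); print(manip.current_force().round(1),manip.current_ft_torque().round(2))
manip.dwell(.2); manip.set_gripper(.4); manip.move_l([*g,.15],max_speed=.15)
X,C=cloud("wrist","pics/d1.png"); r=rect(X,(.605,.135,.0665),(.675,.205,.08)); print(r,"bar target deg",np.degrees(bf),manip.current_time())
E
```

```text
(((639.1351318359375, 169.44529724121094), (12.94704532623291, 46.089054107666016), 35.09458923339844), np.float64(0.07135500221197699), np.int64(919))
grip 0.14902505129941085 [4.8 2.9 3. ]
[6.  3.1 2.4] [ 0.55 -0.83 -0.03]
[6.5 3.4 1. ] [ 0.6  -0.94 -0.08]
[7.3 3.5 0.6] [ 0.62 -1.12 -0.06]
(((639.8898315429688, 169.33456420898438), (45.78763961791992, 12.921799659729004), 72.23506927490234), np.float64(0.07131535425570708), np.int64(923)) bar target deg -17.282403123548182 65.2583
```

View pics/d1.png

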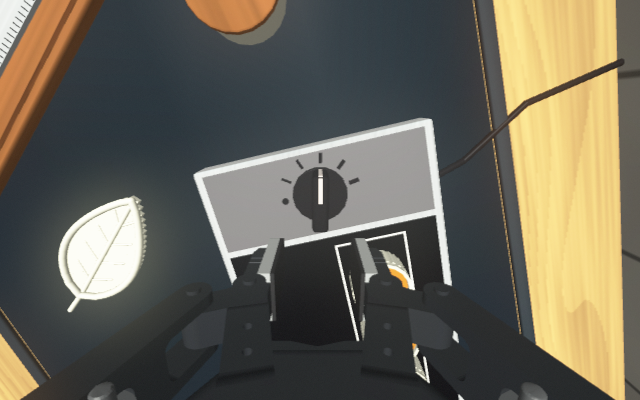

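The pointer at (320,175) lines up with the third mark at (320,157), measured within 0.5° of the target. I'll retreat and take a last overview.

```bash
python3 - <<'E'
from h import *
manip.move_ptp([.50,.05,.42],down(np.pi/2))
X,C=cloud("wrist"); ortho(X,C,"pics/final.png"); print(manip.current_force().round(1),manip.current_time())
E
```

```text
[0.5 0.4 0.5] 67.0917
```

View pics/final.png

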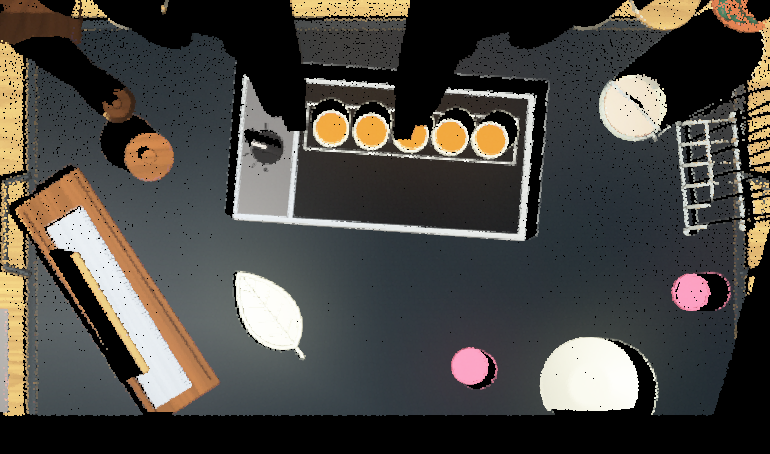

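The overview shows the five-ramekin row inside the band at (330–490,130) and the ruler back on its board. The jar, rack, leaf-shaped spoon rest, saucers and pink pots are where they were.

```bash
python3 -c "
from bench import manip
print(manip.sign_off())"
```

```text
the job is handed in; nothing more can be done
None
```

The job is handed in at about 67 s: all five ramekins stand in one straight row inside the band (within 1 mm of its centre line), the ruler is back flat on the board, the dial points at its third mark, and nothing else was moved.

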